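# Report the uncapped dispensing barrel

### The job

Point out the one barrel in the fixture that has lost its cap: with the gripper pointing straight down, hold the fingertips two or three centimetres above its open mouth for two seconds, coming down over no other barrel. Then report it by holding the fingertips two or three centimetres above the middle of the flat touch-free switch on the console for two seconds, coming down over neither of the other two controls, and finally draw the hand well away, at least 20 cm from both the open barrel and the switch. Touch, move or lift nothing at all, not even the spare cap.

Things in the scene. Friction and masses are not known exactly. Their poses are not given: they have to be found in the camera images.
- open_mouth (a point): the one barrel with no cap: a plain open white tube, 36 mm outside, 30 mm inside, 60 mm tall, with a dark rubber plug at the bottom of its bore, standing upright and loose in one of the six nests, 15 mm deep. This point is the centre of its open rim, 87 mm above the bench, 20 mm lower than the tops of the capped barrels; z up
- capped1_top (a point): a white dispensing barrel standing upright in a nest of the fixture with its cap on: barrel 36 mm across and 60 mm tall, topped by a cap 44 mm across and 12 mm thick with a nipple 12 mm across and 8 mm tall; it stands 80 mm tall in all, loose. This point is the top of the nipple, on the axis, 107 mm above the bench; z up
- capped2_top (a point): a white dispensing barrel standing upright in a nest of the fixture with its cap on: barrel 36 mm across and 60 mm tall, topped by a cap 44 mm across and 12 mm thick with a nipple 12 mm across and 8 mm tall; it stands 80 mm tall in all, loose. This point is the top of the nipple, on the axis, 107 mm above the bench; z up
- capped3_top (a point): a white dispensing barrel standing upright in a nest of the fixture with its cap on: barrel 36 mm across and 60 mm tall, topped by a cap 44 mm across and 12 mm thick with a nipple 12 mm across and 8 mm tall; it stands 80 mm tall in all, loose. This point is the top of the nipple, on the axis, 107 mm above the bench; z up
- capped4_top (a point): a white dispensing barrel standing upright in a nest of the fixture with its cap on: barrel 36 mm across and 60 mm tall, topped by a cap 44 mm across and 12 mm thick with a nipple 12 mm across and 8 mm tall; it stands 80 mm tall in all, loose. This point is the top of the nipple, on the axis, 107 mm above the bench; z up
- capped5_top (a point): a white dispensing barrel standing upright in a nest of the fixture with its cap on: barrel 36 mm across and 60 mm tall, topped by a cap 44 mm across and 12 mm thick with a nipple 12 mm across and 8 mm tall; it stands 80 mm tall in all, loose. This point is the top of the nipple, on the axis, 107 mm above the bench; z up
- fixture: fixed barrel fixture: a grey block 165 x 240 mm on a reddish-brown base plate 190 x 265 mm, its top 42 mm above the bench; six nests in two rows (75 mm apart along its x) of three (75 mm apart along its y). Origin: centre of the underside; z up
- console: fixed dark control console, a flat-topped box 130 mm (x) by 230 mm (y), 55 mm high. On its top, in a row along y, 70 mm apart, are three controls in any order: touch-free switch, mushroom stop and push button. Origin: centre of the underside; z up
- sensor_face (a point): the touch-free switch on the console: the lowest of the three controls, a flat round aluminium disc 50 mm across and only 5 mm high with a flat dark window 38 mm across and a paler flat 16 mm lens at its centre. It works when a fingertip is held over it and does not move. This point is the centre of its face, 61 mm above the bench; z up
- stop_top (a point): emergency stop on the console: a mushroom-headed knob 40 mm across on a narrow stem; fixed. This point is the top of its head, on the axis, 90 mm above the bench; z up
- pushbutton_top (a point): push button on the console: a steel plunger 24 mm across standing 12 mm above a 38 mm bezel; it is fixed. This point is the centre of its top, 72 mm above the bench; z up
- spare_cap: a loose white barrel cap on the bench between the fixture and the console, a disc 44 mm across and 12 mm thick with a nipple 8 mm tall on top; leave it. Origin: centre of its underside
- driver: a screwdriver lying on the bench beyond the fixture; leave it. Origin: underside, near its middle
- jar: a closed jar, 56 mm across and 75 mm tall, on the bench beyond the fixture; leave it. Origin: centre of its underside

How it is judged (in metres and radians):
On the way, in this order (a step that is already met when the one before it is completed fails the run):
1. the fingertips are held just above the mouth of the uncapped barrel (grasp point within 20 mm of its axis and 20 to 75 mm above its rim) for 1.5 s (horizontal distance between the grasp point and open_mouth below 0.02 m and z of the grasp point in the frame of open_mouth between 0.02 and 0.075 m), for 1.5 s.
2. the fingertips are held just above the touch-free switch (grasp point within 20 mm of its axis and 20 to 75 mm above its face) for 1.5 s (horizontal distance between the grasp point and sensor_face below 0.02 m and z of the grasp point in the frame of sensor_face between 0.02 and 0.075 m), for 1.5 s.
At the end, for the whole second after the job is handed in: The hand is more than 150 mm from both the open barrel's mouth and the touch-free switch; all six barrels stand upright and still in their nests within 6 mm of where they were, and the spare cap, screwdriver and jar lie within 10 mm of where they were (distance between the grasp point and open_mouth above 0.15 m and distance between the grasp point and sensor_face above 0.15 m and distance of each of open_mouth, capped1_top, capped2_top, capped3_top, capped4_top, capped5_top from where it was at the start of the episode below 0.006 m and distance of each of spare_cap, driver, jar from where it was at the start of the episode below 0.01 m and angle between each of open_mouth, capped1_top, capped2_top, capped3_top, capped4_top, capped5_top's own z axis and vertical below 0.1 rad and linear speed of each of capped1, capped2, capped3, capped4, capped5, open_barrel below 0.02 m/s).
It fails at once if the robot touches a barrel (over 0.5 N) (contact force between any of the fingers, the arm and capped1 above 0.5 N or contact force between any of the fingers, the arm and capped2 above 0.5 N or contact force between any of the fingers, the arm and capped3 above 0.5 N or contact force between any of the fingers, the arm and capped4 above 0.5 N or contact force between any of the fingers, the arm and capped5 above 0.5 N or contact force between any of the fingers, the arm and open_barrel above 0.5 N).
It fails at once if the robot touches the fixture, the console or a control (over 0.5 N) (contact force between any of the fingers, the arm and fixture above 0.5 N or contact force between any of the fingers, the arm and console above 0.5 N or contact force between any of the fingers, the arm and sensor above 0.5 N or contact force between any of the fingers, the arm and stop above 0.5 N or contact force between any of the fingers, the arm and pushbutton above 0.5 N).
It fails at once if the robot touches or moves the spare cap, screwdriver or jar (contact force between any of the fingers, the arm and spare_cap above 0.5 N or contact force between any of the fingers, the arm and driver above 0.5 N or contact force between any of the fingers, the arm and jar above 0.5 N or distance of any of spare_cap, driver, jar from where it was at the start of the episode above 0.01 m).
It fails at once if a barrel is lifted or shifted by more than 6 mm (distance of any of open_mouth, capped1_top, capped2_top, capped3_top, capped4_top, capped5_top from where it was at the start of the episode above 0.006 m).
It fails at once if the hand comes down over a capped barrel, the mushroom stop or the push button (grasp point within 20 mm of its axis and less than 45 mm above its top) ((horizontal distance between the grasp point and capped1_top below 0.02 m and z of the grasp point in the frame of capped1_top below 0.045 m) or (horizontal distance between the grasp point and capped2_top below 0.02 m and z of the grasp point in the frame of capped2_top below 0.045 m) or (horizontal distance between the grasp point and capped3_top below 0.02 m and z of the grasp point in the frame of capped3_top below 0.045 m) or (horizontal distance between the grasp point and capped4_top below 0.02 m and z of the grasp point in the frame of capped4_top below 0.045 m) or (horizontal distance between the grasp point and capped5_top below 0.02 m and z of the grasp point in the frame of capped5_top below 0.045 m) or (horizontal distance between the grasp point and stop_top below 0.02 m and z of the grasp point in the frame of stop_top below 0.045 m) or (horizontal distance between the grasp point and pushbutton_top below 0.02 m and z of the grasp point in the frame of pushbutton_top below 0.045 m)).
It also fails if it takes over 45 s, if anything falls off the work surface, if the arm or the gripper's body presses on something with over 40 N, if the wrist force passes 120 N, or if a joint passes its speed limit or range.

### The arm

A 6-joint arm with a two-finger parallel gripper is mounted at the origin on the work surface. World frame = base frame: x ahead of the robot, y to its left, z up, the work surface at z = 0. Lengths are in m, angles in degrees, forces in N, time in s.
With the tool pointing down it reaches from about 0.325 to 0.775 m from the base axis. Payload 9.3 kg.
Tool frame: the origin (TCP) lies midway between the tips of the shut fingers; the grasp point (between the pads) lies 19 mm behind it; z points along the fingers, y is the direction in which the jaws open and shut (so a half turn about z gives the same grasp; the last joint's range is limited). The gripper opens to 85 mm and grips with 20 to 120 N. Pads are 22 mm wide; open, the fingers measure 114 mm over their backs; the gripper's body (76 mm by 85 mm) begins 54 mm behind the grasp point. The pads swing forward as they close: fully open they stand 13 mm farther back than shut.
Start: joints at [67.231, 14.817, 1.232, 76.415, 0, 81.257], TCP at [0.133, 0.534, 0.231] pointing down, gripper open.
Joint ranges: [-174.27, 174.27], [-52.1, 104.24], [-59.71, 78.15], [-110.17, 111.67], [-87.03, 83.33], [-180, 180]. Speed limits (degrees/s): [127.2, 127.2, 159.86, 180, 180, 180].

### API

Orientations are given as a 3x3 rotation matrix whose columns are the frame's x, y, z axes.
In Python, from cell import arm gives the robot as it stands. Calls block until the motion is done:
- arm.goto(position, orientation): joint-space move of the TCP to a pose.
- arm.servo_line(position, orientation=None, rate=0.15, max_force=None): straight line of the TCP; orientation=None keeps the orientation; rate is the mean speed in m/s. With max_force (N) it stops when the force on the tool has changed by that much, and returns True; else False.
- arm.goto_joints(angles): joint-space move.
- arm.grip(opening, f_grip=None): opening from 0.0 (shut) to 1.0 (fully open); f_grip is the grip in N (None keeps the last); returns when the fingers have stopped.
- arm.dwell(seconds).
- arm.solve_ik(position, orientation): joint angles nearest the present ones, or None.
- arm.capture(name): name is "scene" or "top" or "wrist"; returns the picture (420x560x3 uint8, red, green, blue); there is no depth.
- arm.get_calibration(name): a dict with "intrinsics" (3x3 intrinsics, pixels), "cam_to_world" (4x4, takes a point from camera to world coordinates); the wrist camera has in their place "tool_from_camera" (4x4, takes a point from camera to tool coordinates, whose origin is the TCP and whose axes are the flange's). Camera axes: x right, y up, looking along -z (the intrinsics and any distortion apply to the point x, -y, -z); pixel columns grow to the right and rows downward; lengths in m; the calibration is good to about 2 mm. A picture is of the moment at which its call begins: read the wrist's pose just before it. get_calibration takes no time and is no camera call.
A pose or a line that the arm cannot do raises arm.PlanningError and nothing moves.
- arm.job_done(): hands the job in, once; it reports no verdict.
Trained networks look in the newest picture that a camera, given by its name, has taken for a name from the list of things; names that differ only in an ending like _2 or _b are one class to them, and where a whole thing is asked for, a point or a joint stands for the part that bears it (a point fixed in the world has none). Each returns a list of dicts, best first, with "conf" (0 to 1); they miss things now and then, are a little off and sometimes report something else, mostly with a low value. They report only what shows in the picture. A call takes as long as a camera call.
- arm.boxes_of(camera, query): "bbox" ([left, top, width, height] in pixels, round what is visible of it).
- arm.cut_out(camera, query): "pixels" (420x560 bool, what is visible of it) and "bbox" ([left, top, width, height] in pixels, round what is visible of it).
Readings, each from a call of its own:
- arm.current_time_s(): time.
- arm.current_q(): joint angles.
- arm.current_dq(): joint speeds.
- arm.current_joint_efforts(): joint torques, N m.
- arm.current_eef_pos(): TCP position.
- arm.current_orientation(): TCP orientation.
- arm.current_force(): force on the tool from outside, world axes, zero at the start.
- arm.current_wrist_torque(): the same for the moment, N m.
- arm.current_finger_gap(): opening from 0.0 (shut) to 1.0 (fully open).
Only numpy, scipy, OpenCV 4.12 (cv2) and the standard library are available. Lean on these libraries where they do the work, as an engineer would, in place of code of your own. Each camera call takes 0.05 s, during which the arm holds its last target.

## Working session

There is one attempt and no reset: what is moved stays moved. The work goes in short steps, each a Python script; the robot and the scene stay as the last script left them, time stands still between calls to the robot, and variables do not carry over. Pictures are saved under pics/ and viewed, and the job is handed in when it is done.

```bash
mkdir -p pics; python3 - <<'E'
from cell import arm
import cv2,numpy as np
for n in ["scene","top","wrist"]:
    im=arm.capture(n); cv2.imwrite(f"pics/{n}0.png",im[:,:,::-1])
    c=arm.get_calibration(n); print(n,{k:np.round(v,4).tolist() if not isinstance(v,str) else v for k,v in c.items()})
for q in ["open_mouth","capped1_top","sensor_face","stop_top","pushbutton_top","fixture","console","spare_cap"]:
    for n in ["top","scene"]:
        print(q,n,[(np.round(b["bbox"],1).tolist(),round(b["conf"],2)) for b in arm.boxes_of(n,q)][:7])
print(arm.current_time_s(),arm.current_orientation())
E
```

```text
scene {'intrinsics': [[503.0026, 0.0, 284.3261], [0.0, 503.0026, 211.4133], [0.0, 0.0, 1.0]], 'cam_to_world': [[0.8292, -0.4667, 0.3076, 0.9619], [0.5587, 0.6754, -0.4814, -0.5165], [0.0169, 0.571, 0.8208, 0.9602], [0.0, 0.0, 0.0, 1.0]]}
top {'intrinsics': [[478.6857, 0.0, 280.835], [0.0, 478.6857, 221.0724], [0.0, 0.0, 1.0]], 'cam_to_world': [[0.1289, 0.9708, -0.2023, 0.3927], [-0.9917, 0.1262, -0.0262, -0.0385], [0.0001, 0.204, 0.979, 1.2299], [0.0, 0.0, 0.0, 1.0]]}
wrist {'intrinsics': [[307.9044, 0.0, 281.3563], [0.0, 307.9044, 207.716], [0.0, 0.0, 1.0]], 'tool_from_camera': [[0.0011, 0.9495, 0.3137, 0.0802], [1.0, -0.0011, -0.0003, -0.0005], [0.0001, 0.3137, -0.9495, -0.1408], [0.0, 0.0, 0.0, 1.0]]}
open_mouth top [([203.6, 269.7, 18.3, 16.2], 0.77)]
open_mouth scene [([259.9, 133.4, 13.2, 24.2], 0.8), ([278.5, 141.7, 19.2, 31.9], 0.65)]
capped1_top top [([172.5, 262.3, 25.4, 16.7], 0.79)]
capped1_top scene [([279.0, 272.8, 89.9, 36.3], 0.7), ([273.5, 110.3, 17.7, 30.9], 0.55)]
sensor_face top [([347.8, 251.3, 25.0, 23.3], 0.86)]
sensor_face scene [([185.1, 260.6, 21.9, 21.9], 0.95)]
stop_top top [([408.7, 259.8, 20.7, 14.7], 0.8)]
stop_top scene [([136.2, 314.8, 24.9, 25.9], 0.6), ([208.2, 206.7, 23.1, 18.4], 0.25)]
pushbutton_top top [([381.4, 254.9, 13.4, 16.7], 0.46)]
pushbutton_top scene [([166.5, 292.4, 12.4, 16.4], 0.56)]
fixture top [([131.8, 213.8, 118.1, 88.5], 0.93)]
fixture scene [([231.8, 108.0, 121.6, 97.2], 0.77)]
console top [([342.6, 238.1, 93.5, 59.7], 0.79)]
console scene [([112.0, 244.7, 122.0, 131.5], 0.6)]
spare_cap top [([279.6, 278.9, 20.5, 16.8], 0.61), ([308.3, 141.2, 10.8, 71.3], 0.28)]
spare_cap scene [([207.2, 208.0, 22.6, 17.4], 0.64)]
0.95 [[-9.70182575e-01  2.42375268e-01  1.29204284e-05]
 [ 2.42375267e-01  9.70182575e-01 -7.84011526e-06]
 [-1.44354245e-05 -4.47475092e-06 -1.00000000e+00]]
```

View pics/scene0.png

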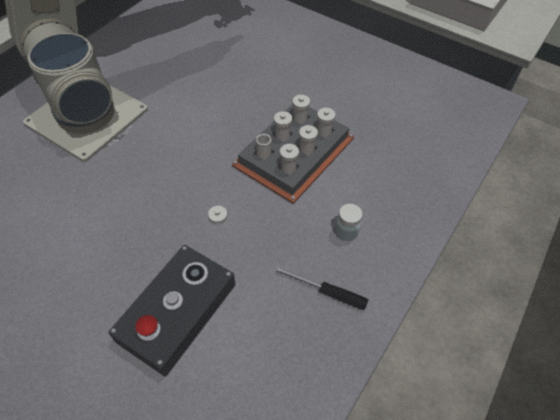

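View pics/top0.png

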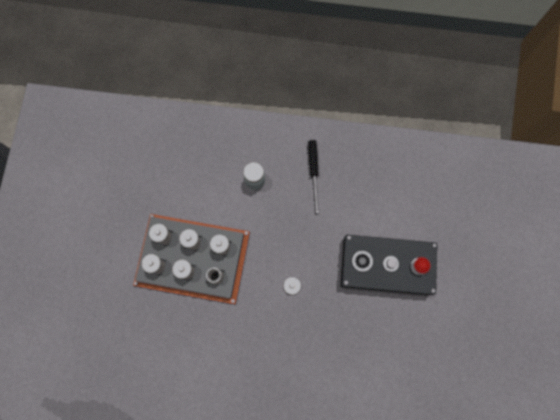

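View pics/wrist0.png

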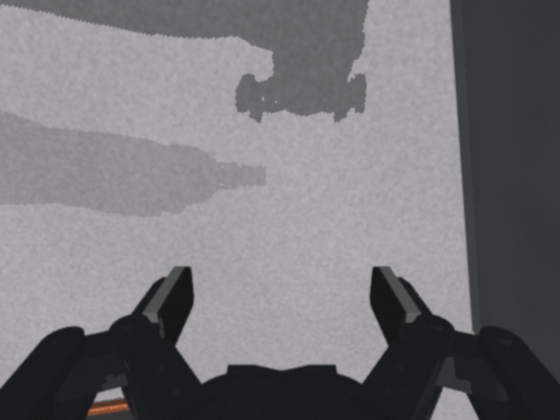

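The top view shows the uncapped tube with a dark bore at about (214,275). The other five barrels have white caps. The switch is the flat ringed disc at (362,261), then the button at (391,264) and the red stop at (422,266). The scene view agrees: tube at (263,140), switch at (195,272). Next I'll zoom in and triangulate.

```bash
cat > h.py <<'E'
import numpy as np
from cell import arm
def at_z(n,u,v,z,c2w=None):
    c=arm.get_calibration(n); K=np.array(c["intrinsics"]); T=np.array(c["cam_to_world"]) if c2w is None else c2w
    d=np.array([(u-K[0,2])/K[0,0],-(v-K[1,2])/K[1,1],-1.]); d=T[:3,:3]@d; o=T[:3,3]
    return o+d*(z-o[2])/d[2]
def proj(n,p,c2w=None):
    c=arm.get_calibration(n); K=np.array(c["intrinsics"]); T=np.array(c["cam_to_world"]) if c2w is None else c2w
    q=T[:3,:3].T@(np.array(p)-T[:3,3]); return K[0,2]-K[0,0]*q[0]/q[2], K[1,2]+K[1,1]*q[1]/q[2]
E
python3 - <<'E'
from h import *
import cv2
t=cv2.imread("pics/top0.png"); s=cv2.imread("pics/scene0.png")
a=cv2.resize(t[210:310,125:255],None,fx=6,fy=6,interpolation=cv2.INTER_CUBIC)
b=cv2.resize(s[100:200,225:355],None,fx=6,fy=6,interpolation=cv2.INTER_CUBIC)
cv2.imwrite("pics/a.png",a);cv2.imwrite("pics/b.png",b)
print("open",at_z("top",214,275,.087),at_z("scene",263.5,139,.087))
print("sens",at_z("top",360.5,262.5,.061),at_z("top",362,261.5,.061),at_z("scene",195.5,272,.061))
print("btn",at_z("top",391,263,.072),at_z("scene",172.7,299,.072))
print("stop",at_z("top",422.5,265,.09),at_z("scene",147.5,325,.09))
for n,(u,v) in dict(c1=(151,263),c2=(181,268.5),c3=(158,233),c4=(188,238),c5=(219,243.5)).items(): print(n,at_z("top",u,v,.1))
print("jar",at_z("top",254,171,.075),"cap",at_z("top",292,286,.015))
E
```

```text
open [0.47822614 0.13306796 0.087     ] [0.47868771 0.13966167 0.087     ]
sens [ 0.55663176 -0.21417687  0.061     ] [ 0.55955542 -0.21758897  0.061     ] [ 0.56112882 -0.21284247  0.061     ]
btn [ 0.56341549 -0.28603541  0.072     ] [ 0.56744083 -0.28595056  0.072     ]
stop [ 0.56567427 -0.35714278  0.09      ] [ 0.57184545 -0.35516518  0.09      ]
c1 [0.48604657 0.28349624 0.1       ]
c2 [0.48234776 0.2108271  0.1       ]
c3 [0.55927881 0.28011008 0.1       ]
c4 [0.55655547 0.20671085 0.1       ]
c5 [0.55295783 0.13107151 0.1       ]
jar [0.7504717  0.07602332 0.075     ] cap [ 0.48161021 -0.05548342  0.015     ]
```

View pics/a.png

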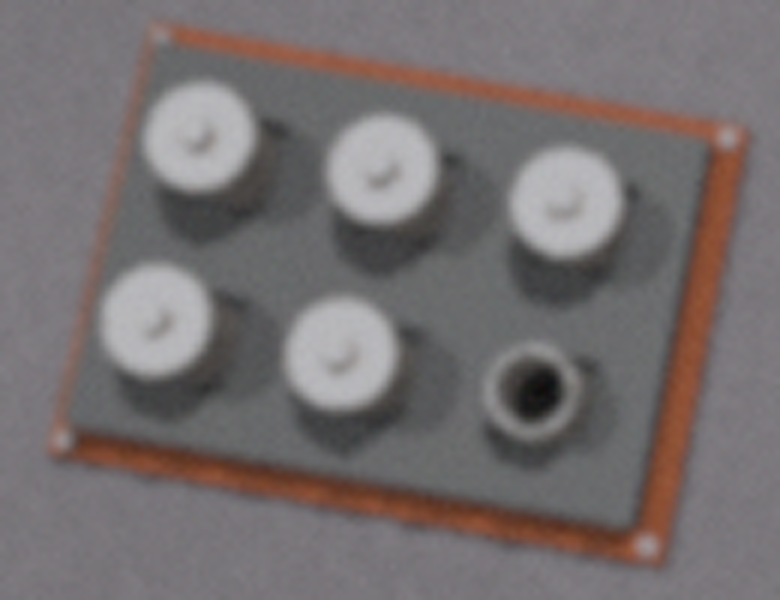

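View pics/b.png

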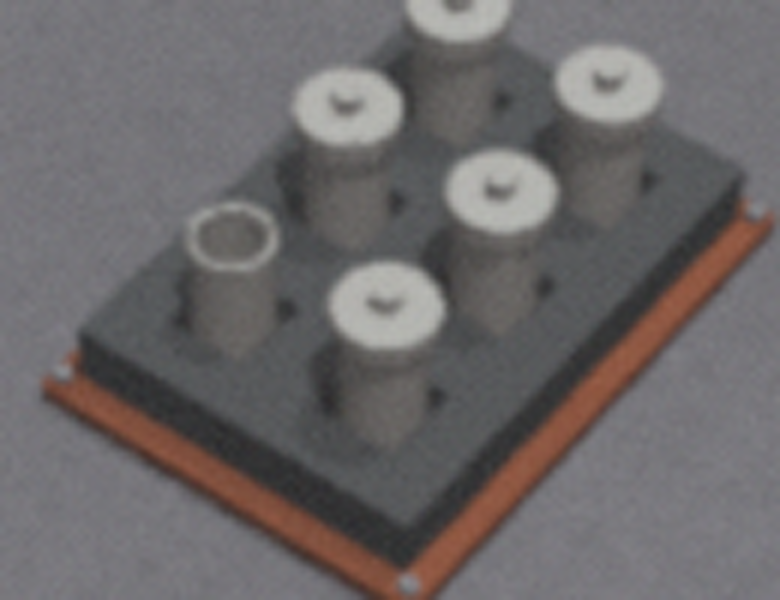

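Rim centre is at (213.7,275.1) in the top view and (263.6,139.4) in the scene view. The two estimates agree to about 7 mm, and the 75 mm nest grid supports y≈0.135. I'll shut the gripper, hover high, and check with the wrist camera.

```bash
python3 - <<'E'
from h import *
import cv2
arm.grip(0.0)
arm.servo_line([0.4785,0.1355,0.25],rate=0.2)
q=arm.current_q(); p=np.array(arm.current_eef_pos()); R=np.array(arm.current_orientation())
im=arm.capture("wrist")
T=np.eye(4);T[:3,:3]=R;T[:3,3]=p
C=T@np.array(arm.get_calibration("wrist")["tool_from_camera"])
np.save("C1.npy",C)
im=np.ascontiguousarray(im[:,:,::-1]);
print(q,p,proj("wrist",[0.4785,0.1355,0.087],C))
for b in arm.boxes_of("wrist","open_mouth"):
    l,t,w,h=b["bbox"]; print(b, at_z("wrist",l+w/2,t+h/2,.087,C))
cv2.drawMarker(im,tuple(int(round(x)) for x in proj("wrist",[0.4785,0.1355,0.087],C)),(0,0,255),0,12)
cv2.imwrite("pics/w1.png",im); print(arm.current_time_s(),arm.current_finger_gap())
E
```

```text
[ 6.18375764e+00  9.33738128e+00 -3.21697785e+00  7.74409402e+01
  2.60919916e-03  2.01682493e+01] [0.47823512 0.13591856 0.25006958] (np.float64(281.3916797776622), np.float64(189.22795457307586))
{'bbox': [266.6, 162.8, 31.9, 43.2], 'conf': 0.57} [0.47387472 0.13785633 0.087     ]
4.6 0.0010119235830361236
```

View pics/w1.png

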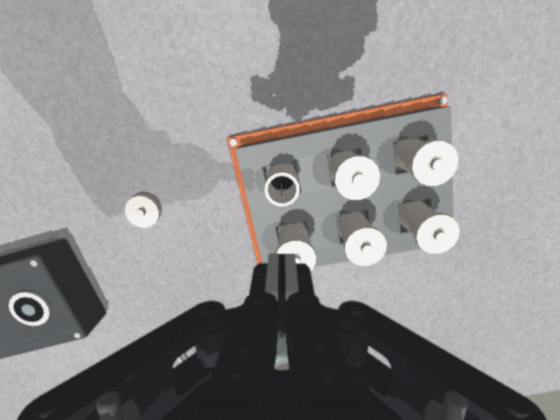

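In the wrist picture the predicted mouth point falls at (281,189), in the middle of the open rim. The switch ring is at (29,309). At the planned hold the tips stay above the caps (0.117 m against 0.107 m), so I'll go down.

```bash
python3 - <<'E'
from h import *
import cv2
C=np.load("C1.npy"); print("sens from wrist1",at_z("wrist",29,309,.061,C))
arm.servo_line([0.4785,0.1355,0.117],rate=0.1)
arm.dwell(0.2); print(arm.current_eef_pos(),arm.current_force()); arm.dwell(2.2)
arm.servo_line([0.4785,0.1355,0.25],rate=0.15)
arm.servo_line([0.5595,-0.2155,0.25],rate=0.2)
p=np.array(arm.current_eef_pos()); R=np.array(arm.current_orientation())
im=arm.capture("wrist")
T=np.eye(4);T[:3,:3]=R;T[:3,3]=p
C=T@np.array(arm.get_calibration("wrist")["tool_from_camera"])
im=np.ascontiguousarray(im[:,:,::-1])
for b in arm.boxes_of("wrist","sensor_face"):
    l,t,w,h=b["bbox"]; print(b, at_z("wrist",l+w/2,t+h/2,.061,C))
cv2.drawMarker(im,tuple(int(round(x)) for x in proj("wrist",[0.5595,-0.2155,0.061],C)),(0,0,255),0,12)
cv2.imwrite("pics/w2.png",im); print(p,arm.current_time_s())
E
```

```text
sens from wrist1 [ 0.56032691 -0.21398851  0.061     ]
[0.47867094 0.13553361 0.11732495] [-0.06533396  1.2924347   0.27808278]
{'bbox': [380.0, 57.2, 41.8, 37.4], 'conf': 0.69} [ 0.48255563 -0.0741801   0.061     ]
{'bbox': [260.8, 164.4, 38.3, 42.5], 'conf': 0.67} [ 0.56219194 -0.21730897  0.061     ]
[ 0.55948211 -0.21464593  0.25028323] 11.5667
```

View pics/w2.png

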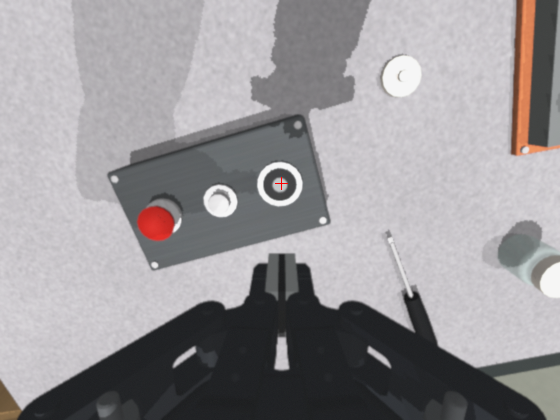

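The marker sits on the switch's lens at (281,184). The network's higher-ranked detection, at (401,76), is really the spare cap. The button at (220,201) and the stop at (157,223) are well clear, so I'll go down, hold, retreat and check.

```bash
python3 - <<'E'
from h import *
import cv2
arm.servo_line([0.5595,-0.2155,0.089],rate=0.1)
arm.dwell(0.2); print(arm.current_eef_pos(),arm.current_force()); arm.dwell(2.2)
arm.servo_line([0.5595,-0.2155,0.25],rate=0.15)
arm.servo_line([0.42,-0.03,0.38],rate=0.2)
arm.dwell(.5)
p=np.array(arm.current_eef_pos())
for s in ([0.4785,0.1355,.087],[0.5595,-0.2155,.061]): print(np.linalg.norm(p+[0,0,.019]-s))
cv2.imwrite("pics/s3.png",arm.capture("scene")[:,:,::-1]); print(p,arm.current_time_s())
E
```

```text
[ 0.55961909 -0.21556845  0.08932211] [-0.04130372 -0.74654995  0.20012311]
0.3579725251552354
0.40993646627502695
[ 0.42003152 -0.03006662  0.37995105] 18.9833
```

View pics/s3.png

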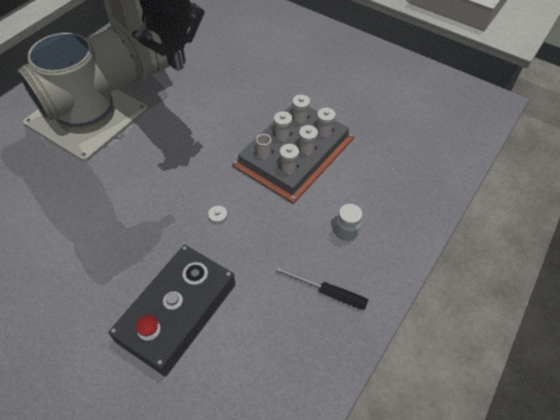

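The scene is unchanged: tube at (263,147), spare cap at (217,214), jar at (350,218) and driver at (322,288), all where they were. The hand is well clear.

```bash
python3 -c "
from cell import arm
arm.job_done()"
```

```text
the job is handed in; nothing more can be done
```

The job is handed in, at about 19 s on the robot's clock; no verdict was reported.

- **Open barrel:** I held the shut fingertips about 30 mm above its mouth at (0.4785, 0.1355) for about 2.4 s. The two fixed cameras disagreed by about 7 mm in y. The 75 mm nest spacing and the wrist picture settled it.
- **Switch:** I then held them about 28 mm above the touch-free switch at (0.5595, -0.2155), also for about 2.4 s. On the switch query the network ranked the spare cap first. I rejected that after looking at the picture.
- **End position:** The hand finished 36 cm from the barrel's mouth and 41 cm from the switch.

The last scene picture, compared by eye with the first, shows all barrels, the spare cap, the screwdriver and the jar where they were. Tool force read at most about 1.3 N sideways at the first hold and 0.7 N at the second. The tips were clear of everything at both holds, so I take these to be sensor noise.

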